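# Weigh the strawberry cup from behind the jars

## Robot

A 7-joint arm with a two-finger parallel gripper is mounted at the origin on the work surface. World frame = base frame: x ahead of the robot, y to its left, z up, the work surface at z = 0. Lengths are in m, angles in rad, forces in N, time in s.
With the tool pointing down it reaches from about 0.4 to 0.875 m from the base axis. Payload 4.4 kg.
Tool frame: the origin (TCP) lies between the finger pads; the fingertips stand 22 mm ahead of it and the grasp point (between the pads) lies 3 mm ahead of it; z points along the fingers, y is the line along which they close (so a half turn about z gives the same grasp; the last joint's range is limited). The gripper opens to 85 mm and grips with 20 to 120 N. Pads are 22 mm wide; open, the fingers measure 114 mm over their backs; the gripper's body (76 mm by 85 mm) begins 54 mm behind the grasp point. The pads swing forward as they close: fully open they stand 13 mm farther back than shut.
Start: joints at [-1.383, 0.628, 0.038, 1.517, -0.027, 0.996, -0.02], TCP at [0.163, 0.629, 0.253] pointing down, gripper open.
Joint ranges: [-3.06, 3.06], [-0.37, 2.12], [-1.25, 1.32], [0.18, 2.47], [-1.1, 4.24], [0.23, 1.98], [-2.94, 2.94]. Speed limits (rad/s): [2.57, 2.57, 3.14, 3.14, 3.14, 3.14, 3.14].

## Interface

Orientations are given as [roll, pitch, yaw] about the fixed x, y, z axes, in that order (R = Rz(yaw) Ry(pitch) Rx(roll)).
In Python, from station import monitor, eyes, ticket gives the robot as it stands. The module is installed in compiled form; this text tells all that it offers.
- The arm moves only by the tool jog_arm, never from a script. Its argument "motion" is a list of rows, each a list of 3 entries, a list of its own where there are three numbers: the finger opening in mm, from 0 to 85.4, then the shift along the tool's x, y, z in units of 50 mm (1.0 is 50 mm), then the turn about the tool's z in units of 10 degrees (1.0 is 10 degrees). A call has 1 to 20 rows; each row shifts and turns the commanded pose from where the row before left it, along the tool's axes as they then stand; what a row does not reach is not made up. A row lasts 1/8 s, in which the tool goes at most 62.5 mm and 10.7 degrees, less where a joint would pass 70% of its speed; a pose out of reach is approached as far as the arm can. A call is refused whole if a number of a shift passes 1 or a number of a turn 1, either way. A call with a gripper value outside its range is refused whole. The fingers move at their own pace and stop on an object; "newtons" is the grip in N (left out, the last holds). Time passes only in rows, so rows that do not move let the fingers close. It gives the time, the measured TCP pose, the force, the opening and the grip force at its end, in the units of the state.
- monitor.get_state(): the state, without advancing time (a new reading comes with each control period).
- eyes.read_camera(name): name is "scene" or "top"; returns a dict with "pixels" (400x640x3 uint8, red, green, blue), "intrinsics" (3x3 intrinsics, pixels), "origin" and "rotation" of the camera in the world. Camera axes: x right, y down, z forward; pixel columns grow to the right and rows downward; lengths in m; the calibration is good to about 2 mm. A picture is of the moment at which its call begins. There is no depth.
- ticket.finish_job(): hands the job in; it is judged then, once.
The state is a dict: "clock": time; "joint_pos": joint angles; "dq": joint speeds; "tau": joint torques, N m; "eef_pos": TCP position; "tcp_rot": TCP orientation; "wrist_force": force on the tool from outside, world axes, zero at the start; "wrist_torque": the same for the moment, N m; "finger_gap": finger opening in m; "finger_force": force on a finger pad.
Only numpy, scipy, OpenCV 4.12 (cv2) and the standard library are available. Lean on these libraries where they do the work, as an engineer would, in place of code of your own. Each camera call takes 0.05 s, during which the arm holds its last target. There are 200 camera calls.

## Task

First move the three tall fruit jars out of the way, standing them in the empty grey tray and leaving the strawberry cup where it is. Then take the strawberry cup from its place and set it in the middle of the scale's pan, and after that put each jar back, centred on the coaster of its own colour. Keep the jars and the cup upright throughout and leave the cup standing on the scale.

Things in the scene. Friction and masses are not known exactly. Their poses are not given: they have to be found in the camera images.
- jar_orange: Tall closed papaya jar, loose: orange cylinder with a white paper band and a flat orange lid with a thin white ring; 56 mm diameter all the way up, 130 mm high, 0.2 to 0.4 kg. Origin: centre of its underside, z up. Starts on the orange coaster, upright. Grip it across the diameter near its top; the other jars are as tall, at least 90 mm away centre to centre.
- jar_yellow: Tall closed banana jar, loose: yellow cylinder with a white paper band and a flat yellow lid with a thin white ring; 56 mm diameter all the way up, 130 mm high, 0.2 to 0.4 kg. Origin: centre of its underside, z up. Starts on the yellow coaster, upright. Grip it across the diameter near its top; the other jars are as tall, at least 90 mm away centre to centre.
- jar_green: Tall closed kiwi jar, loose: green cylinder with a white paper band and a flat green lid with a thin white ring; 56 mm diameter all the way up, 130 mm high, 0.2 to 0.4 kg. Origin: centre of its underside, z up. Starts on the green coaster, upright. Grip it across the diameter near its top; the other jars are as tall, at least 90 mm away centre to centre.
- coaster_orange: Flat round orange coaster, home of the orange jar: 68 mm diameter, 3 mm thick, fixed on a round wooden board (216 mm diameter, top 8 mm above the counter). Origin: centre of its underside; a jar stands 3 mm above it. The three coasters lie 62 mm from the board's centre, towards the robot, to the left and to the right; which colour is where varies.
- coaster_yellow: Flat round yellow coaster, home of the yellow jar: 68 mm diameter, 3 mm thick, fixed on a round wooden board (216 mm diameter, top 8 mm above the counter). Origin: centre of its underside; a jar stands 3 mm above it. The three coasters lie 62 mm from the board's centre, towards the robot, to the left and to the right; which colour is where varies.
- coaster_green: Flat round green coaster, home of the green jar: 68 mm diameter, 3 mm thick, fixed on a round wooden board (216 mm diameter, top 8 mm above the counter). Origin: centre of its underside; a jar stands 3 mm above it. The three coasters lie 62 mm from the board's centre, towards the robot, to the left and to the right; which colour is where varies.
- cup: Low white cup heaped with red strawberries, one rigid loose piece, about 0.12 kg: 50 mm diameter at the rim, 48 mm at the foot, rim 40 mm high, berries to 49 mm. Origin: centre of its underside. It starts on the round wooden board, 8 mm above the counter, in the middle of the tall jars, which leave a gripper no room until they are gone. Grip it across its diameter.
- pan (a point): Centre of the top of the round steel pan of the black kitchen scale, 44 mm above the counter; z up. The pan is 116 mm in diameter, rigid and fixed, with a thin dark 60 mm ring marked round its centre. The black case is 170 x 180 mm, 30 mm high.
- tray: Empty grey open tray, fixed: 200 x 200 mm outside, walls 5 mm thick and 16 mm high, floor 5 mm thick (a jar stands 5 mm above the origin). Origin: centre of its underside, on the counter; x and y along its sides. Tray and scale stand on either side of the board, which is where varies. The jars fit in it upright, e.g. 47 mm from its middle along each axis.
Mind the look-alikes: they are no part of the job. Leave any blue look-alike of the jar_orange alone.

How it is judged:
By the outcome, as a careful person would: the job done as asked, in the order asked, and still so for the second after the job is handed in, with the robot touching nothing.
It also fails if it takes over 136 s, if anything falls off the work surface, if the arm or the gripper's body presses on something with over 40 N, if the wrist force passes 120 N, or if a joint passes its speed limit or range.

## Working session

There is one attempt and no reset: what is moved stays moved. The work goes in short steps, Python scripts to look and compute and a tool call to move; the robot and the scene stay as the last step left them, time stands still between calls to the robot, and variables do not carry over. Pictures are saved under pics/ and viewed, at most 14 in all, crops included, and the job is handed in when it is done.

Besides the shell and the picture viewer there is one more tool, called after "Request:" by a JSON object that holds its "name" and its "arguments". jog_arm: Moves the arm, as the interface text tells. Its arguments: {"type":"object","properties":{"motion":{"type":"array"},"newtons":{"type":"number"}},"required":["motion"]}

```bash
mkdir -p pics; python3 - <<'E'
from station import monitor, eyes
import cv2,numpy as np
s=monitor.get_state();print({k:np.round(v,3).tolist() for k,v in s.items()})
for n in("scene","top"):
    c=eyes.read_camera(n);cv2.imwrite(f"pics/{n}0.png",c["pixels"][:,:,::-1]);print(n,c["intrinsics"],c["origin"],c["rotation"])
E
```

```text
{'clock': 0.0, 'joint_pos': [-1.383, 0.629, 0.038, 1.518, -0.027, 0.996, -0.02], 'dq': [-0.002, 0.001, 0.0, -0.001, 0.0, -0.001, -0.0], 'tau': [0.0, -56.34, 1.226, -19.345, 0.011, 0.01, -0.0], 'eef_pos': [0.163, 0.629, 0.252], 'tcp_rot': [-3.14, 0.0, 2.888], 'wrist_force': [0.007, -0.295, -1.061], 'wrist_torque': [0.023, 0.063, 0.001], 'finger_force': 0.0, 'finger_gap': 0.085}
scene [[395.87353444   0.         317.58063299]
 [  0.         395.87353444 197.37830471]
 [  0.           0.           1.        ]] [ 0.9574222  -0.23046562  0.62617449] [-2.39349628 -0.01790096  1.12128388]
top [[459.55148776   0.         322.32318198]
 [  0.         459.55148776 197.55775849]
 [  0.           0.           1.        ]] [ 0.36071917 -0.01698184  1.03336041] [-3.01617558  0.00875094 -1.57546727]
```

View pics/scene0.png

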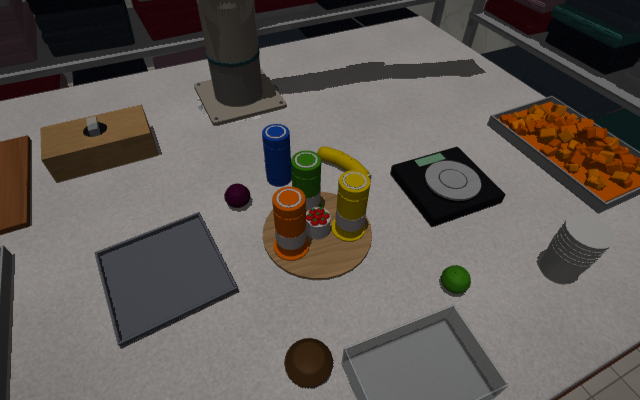

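View pics/top0.png

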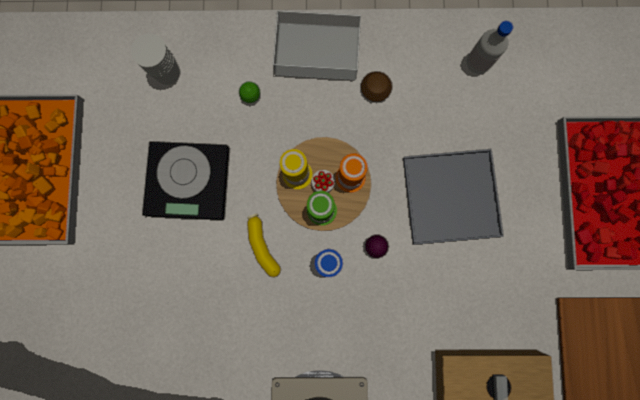

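Scene view: orange (290,220), green (306,175) and yellow (352,205) jars stand round the cup (317,220), the blue look-alike is at (277,155), the dark tray at (165,275) and the scale pan at (453,180). In the top view, yellow is at (294,165), orange at (352,170), green at (320,207), tray centre at about (452,196), pan at (183,172) and blue jar at (328,263). The light box at the top is a different tray.

```bash
cat > h.py <<'E'
from station import monitor, eyes
import cv2,numpy as np
from scipy.spatial.transform import Rotation as R
def cam(n):
    c=eyes.read_camera(n);c["R"]=R.from_euler("xyz",c["rotation"]).as_matrix();return c
def ray(c,uv,z):
    d=c["R"]@np.linalg.inv(c["intrinsics"])@np.array([uv[0],uv[1],1.]);o=np.array(c["origin"]);return o+d*(z-o[2])/d[2]
def proj(c,p):
    q=c["intrinsics"]@c["R"].T@(np.array(p)-c["origin"]);return q[:2]/q[2]
HUE={"orange":(5,16),"yellow":(22,33),"green":(45,75),"blue":(105,130)}
def mask(c,col,s=110,v=60):
    h=cv2.cvtColor(c["pixels"],cv2.COLOR_RGB2HSV);a,b=HUE[col];return cv2.inRange(h,(a,s,v),(b,255,255))
def rectify(c,z,x0,x1,y0,y1,k=1000):
    # metric view of plane z: row = (x1-x)*k, col=(y1-y)*k
    w,h=int((y1-y0)*k),int((x1-x0)*k)
    P=[(x1,y1),(x1,y0),(x0,y0),(x0,y1)]
    H=cv2.getPerspectiveTransform(np.float32([proj(c,(*p,z)) for p in P]),np.float32([(0,0),(w,0),(w,h),(0,h)]))
    return cv2.warpPerspective(c["pixels"],H,(w,h))
E
cat > lids.py <<'E'
from h import *
def lids(z,c=None,rng=None):
    c=c or cam("top");out={}
    x0,x1,y0,y1=rng or (.2,.7,-.5,.3)
    im=rectify(c,z,x0,x1,y0,y1)
    for col in HUE:
        m=mask({"pixels":im},col);m=cv2.morphologyEx(m,cv2.MORPH_OPEN,np.ones((3,3)))
        out[col]=[]
        for k in cv2.findContours(m,cv2.RETR_EXTERNAL,cv2.CHAIN_APPROX_NONE)[0]:
            if cv2.contourArea(k)<900: continue
            (u,v),r=cv2.minEnclosingCircle(k);out[col].append([round(x1-v/1000,4),round(y1-u/1000,4),round(r,1),cv2.contourArea(k)])
    return c,im,out
if __name__=="__main__":
    c,im,o=lids(.141);print(o)
    a=im[:,250:]
    g=cv2.GaussianBlur(cv2.cvtColor(im,cv2.COLOR_RGB2GRAY),(5,5),1)
    print(cv2.HoughCircles(g,cv2.HOUGH_GRADIENT,1.5,40,param1=80,param2=25,minRadius=14,maxRadius=32))
    cv2.imwrite("pics/rect_lid.png",im[:,:,::-1])
    im0=rectify(c,.044,.2,.7,-.5,.4);cv2.imwrite("pics/rect_pan.png",im0[:,:,::-1])
E
python3 lids.py
```

```text
{'orange': [[0.241, -0.478, 44.3, 3260.0], [0.524, -0.0655, 41.6, 4024.0]], 'yellow': [[0.38, 0.105, 61.8, 3255.0], [0.5316, 0.0429, 41.6, 3981.0]], 'green': [], 'blue': [[0.3479, -0.02, 26.9, 2135.5]]}
[[[305.25     239.25      21.95    ]
  [371.25     164.25      21.95    ]
  [ 33.75     173.25      23.75    ]
  [308.25     356.25      24.35    ]
  [413.25     321.75      23.15    ]
  [306.75     195.75      22.85    ]
  [213.75     363.75      15.8     ]
  [251.25     153.75      27.650002]
  [162.75      18.75      21.5     ]]]
```

View pics/rect_lid.png

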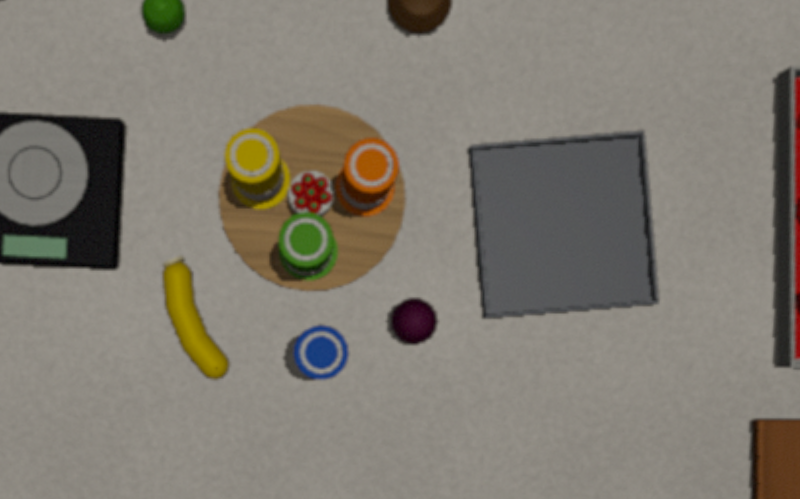

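The rectified view (1 px = 1 mm at lid height) shows lids at yellow (253,155), orange (371,166) and green (306,240), and the blue one at (320,352). The tray is slightly rotated at right. Now I'll refine with the inner lid discs, and get the board, pan and tray on their own planes.

```bash
cat > meas.py <<'E'
from h import *
def lid(c,col,xy,z,k=2000):
    # inner lid disc = colour component at the seed, cut from the side by the white ring
    w=.05;im=rectify(c,z,xy[0]-w,xy[0]+w,xy[1]-w,xy[1]+w,k)
    m=mask({"pixels":im},col,130,60);n,l,s,ct=cv2.connectedComponentsWithStats(m)
    i=l[int(w*k),int(w*k)]
    if i==0: return None
    p=ct[i];return np.round([xy[0]+w-p[1]/k,xy[1]+w-p[0]/k,s[i,2]/k,s[i,3]/k],4)
if __name__=="__main__":
    t=cam("top");s=cam("scene")
    for col,xy in dict(yellow=(.545,.047),orange=(.534,-.071),green=(.46,-.006),blue=(.348,-.02)).items():
        print(col,lid(t,col,xy,.141 if col!="blue" else .13),lid(s,col,xy,.141 if col!="blue" else .13))
    def seg(c,z,box,lo,hi,k=1000):
        x0,x1,y0,y1=box;im=rectify(c,z,*box,k)
        m=cv2.inRange(cv2.cvtColor(im,cv2.COLOR_RGB2HSV),lo,hi)
        m=cv2.morphologyEx(m,cv2.MORPH_CLOSE,np.ones((5,5)));m=cv2.morphologyEx(m,cv2.MORPH_OPEN,np.ones((7,7)))
        return max(cv2.findContours(m,cv2.RETR_EXTERNAL,cv2.CHAIN_APPROX_NONE)[0],key=cv2.contourArea)
    for nm,c in(("top",t),("scene",s)):
        b=(.35,.7,-.16,.15);k=seg(c,.008,b,(5,50,50),(30,255,255))
        k=cv2.convexHull(k);(u,v),r=cv2.minEnclosingCircle(k);print(nm,"board",b[1]-v/1000,b[3]-u/1000,r)
        b=(.38,.65,-.42,-.14);k=seg(c,.016,b,(95,15,10),(130,255,110))
        (u,v),wh,a=cv2.minAreaRect(k);print("tray",b[1]-v/1000,b[3]-u/1000,wh,a)
        b=(.40,.68,.14,.42);im=rectify(c,.044,*b)
        cv2.imwrite(f"pics/pan_{nm}.png",im[:,:,::-1])
        g=cv2.medianBlur(cv2.cvtColor(im,cv2.COLOR_RGB2GRAY),3)
        for rr in((27,33),(54,62)):
            h=cv2.HoughCircles(g,cv2.HOUGH_GRADIENT,1,200,param1=60,param2=12,minRadius=rr[0],maxRadius=rr[1])
            if h is not None:u,v,r=h[0,0];print("pan",round(b[1]-v/1000,4),round(b[3]-u/1000,4),r)
        b=(.45,.57,-.07,.06);im=rectify(c,.057 if 0 else .05,*b,2000)
        h=cv2.cvtColor(im,cv2.COLOR_RGB2HSV);m=cv2.inRange(h,(0,150,60),(4,255,255))|cv2.inRange(h,(172,150,60),(180,255,255))
        M=cv2.moments(m,True);print("berries z.05",b[1]-M["m01"]/M["m00"]/2000,b[3]-M["m10"]/M["m00"]/2000,M["m00"]/4)
E
python3 meas.py
```

```text
yellow [0.5452 0.0487 0.032  0.0325] [0.5448 0.0496 0.0345 0.0345]
orange [ 0.5351 -0.0713  0.0325  0.032 ] [ 0.5348 -0.0709  0.0345  0.0345]
green [ 0.461  -0.0054  0.0305  0.0305] [ 0.4602 -0.0049  0.033   0.0325]
blue [ 0.3473 -0.0208  0.031   0.031 ] [ 0.3462 -0.0205  0.0335  0.0335]
top board 0.5261769409179687 -0.0069767608642578305 112.67567443847656Traceback (most recent call last):
  File "meas.py", line 21, in <module>
    b=(.38,.65,-.42,-.14);k=seg(c,.016,b,(95,15,10),(130,255,110))
                            ~~~^^^^^^^^^^^^^^^^^^^^^^^^^^^^^^^^^^^
  File "meas.py", line 17, in seg
    return max(cv2.findContours(m,cv2.RETR_EXTERNAL,cv2.CHAIN_APPROX_NONE)[0],key=cv2.contourArea)
ValueError: max() iterable argument is empty
```

```bash
python3 - <<'E'
from h import *
c=cam("top")
h=cv2.cvtColor(c["pixels"],cv2.COLOR_RGB2HSV)
print(h[195,450],h[170,430],h[153,450],h[130,450],h[260,450])
E
sed -i 's/(95,15,10),(130,255,110)/(0,0,0),(180,80,105)/' meas.py; python3 meas.py | tail -n +5
```

```text
[105   6  88] [120  11  91] [90  3 80] [ 18  22 142] [ 16  19 144]
top board 0.5267273254394531 -0.0072232055664062655 112.54270935058594
tray 0.4908758544921875 -0.2960103454589844 (199.89048767089844, 203.1292724609375) 85.2363510131836
pan 0.5455 0.2975 30.7
pan 0.5445 0.2975 57.7
berries z.05 0.5209034267912772 -0.01025292056074767 642.0
scene board 0.479 0.032 174.092041015625
tray 0.49839428710937506 -0.29911877441406254 (210.73355102539062, 200.79409790039062) 85.1207275390625
pan 0.5455 0.2985 31.0
pan 0.5445 0.2945 60.3
berries z.05 0.5251067864271457 -0.011064371257485037 1002.0
```

View pics/pan_top.png

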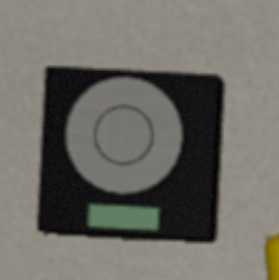

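Request:
{"name": "jog_arm", "arguments": {"motion": [[80, [0, 0, 0], -0.7], [80, [0, 0, 0], -0.75], [80, [0, 0, 0], 0]], "newtons": 35}}

```text
clock: 0.78
eef_pos: [0.1633, 0.6292, 0.2533]
tcp_rot: [3.142, -0.0, 3.139]
wrist_force: [-0.0, 0.1, -0.1]
finger_gap: 0.0801
finger_force: 0.0
```

Request:
{"name": "jog_arm", "arguments": {"motion": [[80, [-0.465, -0.875, 0], 0], [80, [-0.465, -0.875, 0], 0], [80, [-0.465, -0.875, 0], 0], [80, [-0.465, -0.875, 0], 0], [80, [-0.465, -0.875, 0], 0], [80, [-0.465, -0.875, 0], 0], [80, [-0.465, -0.875, 0], 0], [80, [-0.465, -0.875, 0], 0], [80, [-0.465, -0.875, 0], 0], [80, [-0.465, -0.875, 0], 0], [80, [-0.465, -0.875, 0], 0], [80, [-0.465, -0.875, 0], 0], [80, [-0.465, -0.875, 0], 0], [80, [-0.465, -0.875, 0], 0], [80, [-0.465, -0.875, 0], 0], [80, [-0.465, -0.875, 0], 0], [80, [0, 0, 0], 0], [80, [0, 0, 0], 0]]}}

```text
clock: 3.02
eef_pos: [0.5343, -0.0705, 0.2531]
tcp_rot: [3.141, -0.001, 3.139]
wrist_force: [-0.8, -0.1, 0.2]
finger_gap: 0.0799
finger_force: 0.0
```

Request:
{"name": "jog_arm", "arguments": {"motion": [[80, [0, 0, 0.8], 0], [80, [0, 0, 0.8], 0], [80, [0, 0, 0.6], 0], [80, [0, 0, 0.46], 0], [80, [0, 0, 0], 0], [50, [0, 0, 0], 0], [50, [0, 0, 0], 0], [50, [0, 0, 0], 0], [50, [0, 0, 0], 0], [50, [0, 0, 0], 0]]}}

```text
clock: 4.28
eef_pos: [0.5355, -0.0708, 0.1216]
tcp_rot: [3.141, 0.002, 3.141]
wrist_force: [-1.2, 0.3, 7.8]
finger_gap: 0.0554
finger_force: 37.7
```

Request:
{"name": "jog_arm", "arguments": {"motion": [[50, [0, 0, -0.3], 0], [50, [0, 0, -0.6], 0], [50, [0, 0, -0.7], 0], [50, [-0.01, -0.4, 0], 0], [50, [-0.02, -0.7, 0], 0], [50, [-0.02, -0.8, 0], 0], [50, [-0.02, -0.8, 0], 0], [50, [-0.02, -0.8, 0], 0], [50, [-0.02, -0.8, 0], 0], [50, [-0.02, -0.7, 0], 0], [50, [-0.02, -0.37, 0], 0], [50, [0, 0, 0], 0], [50, [0, 0, 0.5], 0], [50, [0, 0, 0.6], 0], [50, [0, 0, 0.3], 0], [50, [0, 0, 0.1], 0], [50, [0, 0, 0], 0], [50, [0, 0, 0], 0]]}}

```text
clock: 6.52
eef_pos: [0.5426, -0.3399, 0.1264]
tcp_rot: [-3.141, 0.002, 3.141]
wrist_force: [-0.7, -0.1, -2.1]
finger_gap: 0.0556
finger_force: 38.4
```

Request:
{"name": "jog_arm", "arguments": {"motion": [[50, [0, 0, 0.1], 0], [50, [0, 0, 0.06], 0], [50, [0, 0, 0.04], 0], [50, [0, 0, 0.01], 0], [50, [0, 0, 0], 0], [50, [0, 0, 0], 0]]}}

```text
clock: 7.28
eef_pos: [0.542, -0.3396, 0.1157]
tcp_rot: [-3.142, 0.0, 3.141]
wrist_force: [-1.8, 1.9, 5.5]
finger_gap: 0.0553
finger_force: 39.0
```

Request:
{"name": "jog_arm", "arguments": {"motion": [[72, [0, 0, 0], 0], [72, [0, 0, 0], 0], [72, [0, 0, 0], 0], [72, [0, 0, -0.4], 0], [72, [0, 0, -0.8], 0], [80, [0, 0, -0.8], 0], [80, [0, 0, -0.4], 0], [80, [0.18, 0.74, 0], 0], [80, [0.18, 0.74, 0], 0], [80, [0.18, 0.74, 0], 0], [80, [0.18, 0.74, 0], 0], [80, [0.18, 0.74, 0], 0], [80, [0.18, 0.74, 0], 0], [80, [0.18, 0.75, 0], 0], [80, [0.18, 0.75, 0], 0], [80, [0.18, 0.75, 0], 0], [80, [0, 0, 0], 0], [80, [0, 0, 0], 0]]}}

```text
clock: 9.52
eef_pos: [0.4615, -0.0055, 0.2349]
tcp_rot: [-3.141, 0.001, 3.141]
wrist_force: [0.8, 0.8, -0.0]
finger_gap: 0.0803
finger_force: 0.0
```

```bash
cat > look.py <<'E'
from meas import *
import sys
t=cam("top");s=cam("scene")
for a in sys.argv[1:]:
    col,x,y,z=a.split(",");print(col,lid(t,col,(float(x),float(y)),float(z)),lid(s,col,(float(x),float(y)),float(z)))
E
python3 look.py orange,.543,-.339,.135 yellow,.545,.049,.141
```

```text
orange [ 0.5414 -0.3399  0.0325  0.032 ] [ 0.5417 -0.3407  0.034   0.0345]
yellow None [0.5448 0.0496 0.0345 0.0345]
```

Request:
{"name": "jog_arm", "arguments": {"motion": [[80, [0.01, 0, 0.8], 0], [80, [0, 0, 0.7], 0], [80, [0, 0, 0.5], 0], [80, [0, 0, 0.29], 0], [80, [0, 0, 0], 0], [50, [0, 0, 0], 0], [50, [0, 0, 0], 0], [50, [0, 0, 0], 0], [50, [0, 0, 0], 0], [50, [0, 0, 0], 0]]}}

```text
clock: 10.88
eef_pos: [0.4614, -0.0055, 0.1211]
tcp_rot: [-3.141, 0.002, 3.14]
wrist_force: [0.1, -0.8, 6.6]
finger_gap: 0.055
finger_force: 37.3
```

Request:
{"name": "jog_arm", "arguments": {"motion": [[50, [0, 0, -0.3], 0], [50, [0, 0, -0.6], 0], [50, [0, 0, -0.7], 0], [50, [0.02, -0.4, 0], 0], [50, [0.03, -0.8, 0], 0], [50, [0.03, -0.9, 0], 0], [50, [0.03, -0.9, 0], 0], [50, [0.03, -0.9, 0], 0], [50, [0.03, -0.9, 0], 0], [50, [0.03, -0.9, 0], 0], [50, [0.03, -0.74, 0], 0], [50, [0.02, -0.4, 0], 0], [50, [0, 0, 0], 0], [50, [0, 0, 0.6], 0], [50, [0, 0, 0.6], 0], [50, [0, 0, 0.3], 0], [50, [0, 0, 0], 0], [50, [0, 0, 0], 0]]}}

```text
clock: 13.12
eef_pos: [0.4488, -0.3469, 0.1263]
tcp_rot: [-3.141, 0.001, 3.141]
wrist_force: [0.0, 0.2, -2.2]
finger_gap: 0.0554
finger_force: 38.1
```

Request:
{"name": "jog_arm", "arguments": {"motion": [[50, [0, 0, 0.1], 0], [50, [0, 0, 0.06], 0], [50, [0, 0, 0.04], 0], [50, [0, 0, 0.02], 0], [50, [0, 0, 0], 0], [50, [0, 0, 0], 0]]}}

```text
clock: 13.88
eef_pos: [0.448, -0.3471, 0.1152]
tcp_rot: [-3.141, 0.0, 3.141]
wrist_force: [-1.3, 0.9, 6.1]
finger_gap: 0.0553
finger_force: 38.8
```

Request:
{"name": "jog_arm", "arguments": {"motion": [[72, [0, 0, 0], 0], [72, [0, 0, 0], 0], [72, [0, 0, 0], 0], [72, [0, 0, -0.4], 0], [72, [0, 0, -0.8], 0], [80, [0, 0, -0.8], 0], [80, [0, 0, -0.4], 0], [80, [-0.21, 0.88, 0], 0], [80, [-0.21, 0.88, 0], 0], [80, [-0.21, 0.88, 0], 0], [80, [-0.21, 0.88, 0], 0], [80, [-0.22, 0.88, 0], 0], [80, [-0.22, 0.88, 0], 0], [80, [-0.22, 0.88, 0], 0], [80, [-0.22, 0.88, 0], 0], [80, [-0.22, 0.88, 0], 0], [80, [0, 0, 0], 0], [80, [0, 0, 0], 0]]}}

```text
clock: 16.12
eef_pos: [0.545, 0.0483, 0.2341]
tcp_rot: [-3.141, -0.001, 3.141]
wrist_force: [0.1, -0.4, -0.2]
finger_gap: 0.0804
finger_force: 0.0
```

Request:
{"name": "jog_arm", "arguments": {"motion": [[80, [0, 0, 0.8], 0], [80, [0, 0, 0.7], 0], [80, [0, 0, 0.5], 0], [80, [0, 0, 0.3], 0], [80, [0, 0, 0], 0], [50, [0, 0, 0], 0], [50, [0, 0, 0], 0], [50, [0, 0, 0], 0], [50, [0, 0, 0], 0], [50, [0, 0, 0], 0]]}}

```text
clock: 17.38
eef_pos: [0.5463, 0.0489, 0.1205]
tcp_rot: [3.141, 0.003, 3.141]
wrist_force: [0.2, -0.3, 6.6]
finger_gap: 0.0554
finger_force: 37.9
```

Request:
{"name": "jog_arm", "arguments": {"motion": [[50, [0, 0, -0.3], 0], [50, [0, 0, -0.6], 0], [50, [0, 0, -0.7], 0], [50, [0.02, -0.4, 0], 0], [50, [0.03, -0.75, 0], 0], [50, [0.03, -0.8, 0], 0], [50, [0.03, -0.8, 0], 0], [50, [0.03, -0.8, 0], 0], [50, [0.03, -0.8, 0], 0], [50, [0.03, -0.75, 0], 0], [50, [0.02, -0.5, 0], 0], [50, [0, -0.29, 0], 0], [50, [0, 0, 0], 0], [50, [0, 0, 0.6], 0], [50, [0, 0, 0.6], 0], [50, [0, 0, 0.3], 0], [50, [0, 0, 0], 0], [50, [0, 0, 0], 0]]}}

```text
clock: 19.62
eef_pos: [0.5348, -0.2455, 0.1252]
tcp_rot: [-3.141, 0.002, 3.141]
wrist_force: [-0.1, -0.4, -3.2]
finger_gap: 0.0554
finger_force: 37.8
```

Request:
{"name": "jog_arm", "arguments": {"motion": [[50, [0, 0, 0.1], 0], [50, [0, 0, 0.06], 0], [50, [0, 0, 0.04], 0], [50, [0, 0, 0.02], 0], [50, [0, 0, 0], 0], [50, [0, 0, 0], 0]]}}

```text
clock: 20.38
eef_pos: [0.5341, -0.2456, 0.1146]
tcp_rot: [-3.141, 0.001, 3.141]
wrist_force: [-2.5, 1.6, 8.5]
finger_gap: 0.0553
finger_force: 38.7
```

Request:
{"name": "jog_arm", "arguments": {"motion": [[70, [0, 0, 0], 0], [70, [0, 0, 0], 0], [70, [0, 0, 0], 0], [70, [0, 0, -0.4], 0], [70, [0, 0, -0.8], 0], [80, [0, 0, -0.8], 0], [80, [0, 0, -0.4], 0], [80, [0, 0, 0], 0]]}}

```text
clock: 21.38
eef_pos: [0.535, -0.246, 0.2348]
tcp_rot: [-3.14, 0.003, 3.141]
wrist_force: [0.1, -0.3, -0.5]
finger_gap: 0.08
finger_force: 0.0
```

```bash
cat > b.py <<'E'
from h import *
t=cam("top");s=cam("scene")
b=(.40,.65,-.14,.12);x1,y1=b[1],b[3]
for nm,c in(("top",t),("scene",s)):
    im=rectify(c,.011,*b,2000)
    for col in("orange","yellow","green"):
        m=mask({"pixels":im},col,120 if col!="orange" else 190,60);m=cv2.morphologyEx(m,cv2.MORPH_OPEN,np.ones((5,5)))
        k=cv2.findContours(m,cv2.RETR_EXTERNAL,cv2.CHAIN_APPROX_NONE)[0]
        if k:
            k=max(k,key=cv2.contourArea);(u,v),r=cv2.minEnclosingCircle(k);print(nm,col,round(x1-v/2000,4),round(y1-u/2000,4),"r",r/2,"a",cv2.contourArea(k)/4)
    for z in(.05,):
        i2=rectify(c,z,*b,2000);h=cv2.cvtColor(i2,cv2.COLOR_RGB2HSV);m=cv2.inRange(h,(0,150,60),(4,255,255))|cv2.inRange(h,(172,150,60),(180,255,255))
        m=cv2.morphologyEx(m,cv2.MORPH_OPEN,np.ones((3,3)));(u,v),r=cv2.minEnclosingCircle(np.argwhere(m)[:,::-1].astype(np.float32));print("berries",x1-v/2000,y1-u/2000,r/2)
    i3=rectify(c,.048,*b,2000);h=cv2.cvtColor(i3,cv2.COLOR_RGB2HSV);cv2.imwrite(f"pics/b_{nm}.png",i3[:,:,::-1])
    cv2.imwrite(f"pics/full_{nm}.png",c["pixels"][:,:,::-1])
E
python3 b.py
```

```text
top orange 0.5354 -0.0712 r 33.731964111328125 a 3443.125
top yellow 0.5434 0.0481 r 35.11484909057617 a 3751.125
top green 0.4621 -0.0061 r 33.002220153808594 a 3182.25
berries 0.5205068206787109 -0.010252029418945319 21.1202335357666
scene orange 0.5372 -0.0722 r 35.105323791503906 a 3684.5
scene yellow 0.545 0.0478 r 35.55018997192383 a 3762.5
scene green 0.4629 -0.0077 r 33.91434860229492 a 2520.75
berries 0.5241614685058594 -0.010517013549804693 22.610851287841797
```

View pics/b_top.png

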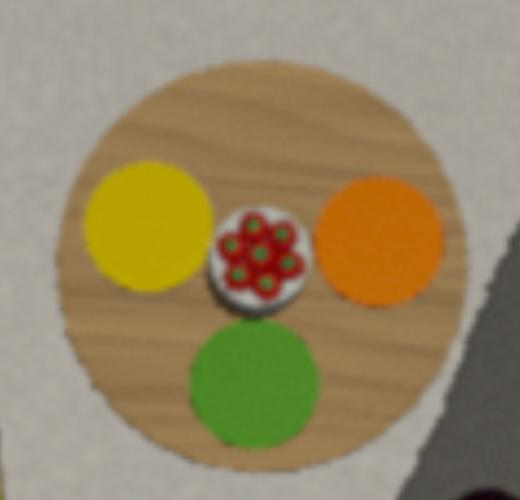

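View pics/full_scene.png

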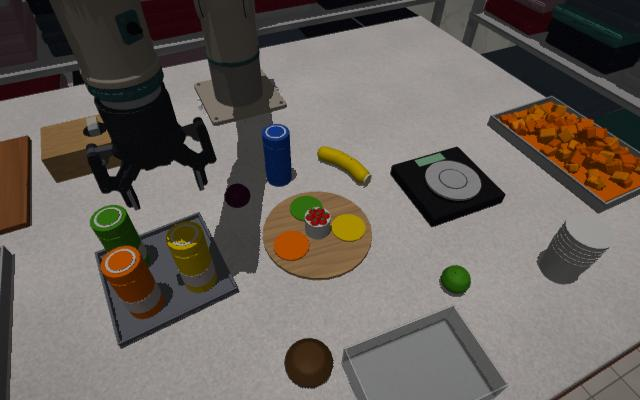

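The board picture shows the cup centred at about (260,260), with all three coasters free. The scene view shows the three jars upright in the tray and the cup untouched. Next is the cup.

Request:
{"name": "jog_arm", "arguments": {"motion": [[80, [0.04, 0.7, 0], 0], [80, [0.04, 0.8, 0], 0], [80, [0.04, 0.8, 0], 0], [80, [0.04, 0.8, 0], 0], [80, [0.05, 0.8, 0], 0], [80, [0.05, 0.82, 0], 0], [80, [0, 0, 0], 0], [80, [0, 0, 0.8], 0], [80, [0, 0, 0.8], 0], [80, [0, 0, 0.8], 0], [80, [0, 0, 0.6], 0], [80, [0, 0, 0.4], 0], [80, [0, 0, 0], 0], [80, [0, 0, 0], 0]], "newtons": 25}}

```text
clock: 23.22
eef_pos: [0.5212, -0.0102, 0.0634]
tcp_rot: [-3.141, -0.0, 3.14]
wrist_force: [-0.1, -0.1, -0.4]
finger_gap: 0.0797
finger_force: 0.0
```

```bash
python3 b.py | grep -A9 berries
```

```text
berries 0.65 0.12 0.0
scene orange 0.5376 -0.0719 r 35.08670425415039 a 3669.125
scene yellow 0.5457 0.0478 r 35.01214599609375 a 3627.5
scene green 0.4733 -0.0163 r 20.460376739501953 a 378.25
berries 0.5263330307006836 -0.011623901367187495 20.455305099487305
```

Request:
{"name": "jog_arm", "arguments": {"motion": [[80, [0, 0, 0.25], 0], [80, [-0.02, 0, 0.22], 0], [80, [0, 0, 0], 0], [44, [0, 0, 0], 0], [44, [0, 0, 0], 0], [44, [0, 0, 0], 0], [44, [0, 0, 0], 0], [44, [0, 0, 0], 0]]}}

```text
clock: 24.32
eef_pos: [0.5223, -0.0096, 0.0401]
tcp_rot: [3.142, 0.0, 3.141]
wrist_force: [-0.6, -0.3, 4.5]
finger_gap: 0.0483
finger_force: 26.2
```

Request:
{"name": "jog_arm", "arguments": {"motion": [[44, [0, 0, -0.3], 0], [44, [0, 0, -0.6], 0], [44, [0, 0, -0.7], 0], [44, [-0.03, 0.4, 0], 0], [44, [-0.06, 0.75, 0], 0], [44, [-0.06, 0.8, 0], 0], [44, [-0.06, 0.8, 0], 0], [44, [-0.06, 0.8, 0], 0], [44, [-0.06, 0.8, 0], 0], [44, [-0.06, 0.8, 0], 0], [44, [-0.06, 0.65, 0], 0], [44, [0, 0.35, 0], 0], [44, [0, 0, 0], 0], [44, [0, 0, 0.4], 0], [44, [0, 0, 0.25], 0], [44, [0, 0, 0], 0], [44, [0, 0, 0], 0]]}}

```text
clock: 26.45
eef_pos: [0.5453, 0.2974, 0.0877]
tcp_rot: [3.142, 0.0, 3.14]
wrist_force: [-0.4, 0.8, -1.2]
finger_gap: 0.0479
finger_force: 26.3
```

```bash
python3 - <<'E'
from h import *
for n in("top","scene"):
    c=cam(n);p=c["pixels"]
    u,v=proj(c,(.545,.298,.07)).astype(int);q=p[max(v-70,0):v+70,max(u-90,0):u+90]
    cv2.imwrite(f"pics/cup_{n}.png",cv2.resize(q[:,:,::-1],None,fx=3,fy=3,interpolation=cv2.INTER_CUBIC))
E
```

```text
(no output)
```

View pics/cup_scene.png

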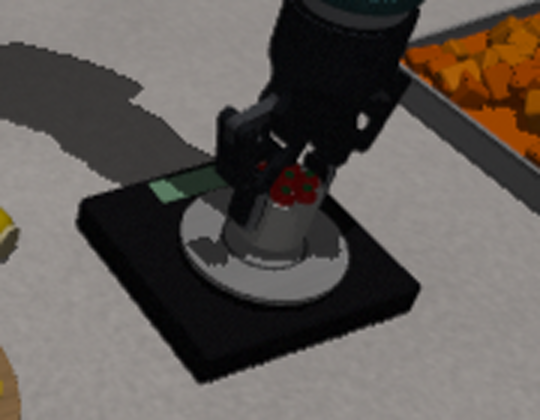

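The cup is upright in the fingers just above the pan, over the ring (crop pixel 265,245). Next I lower and release it.

Request:
{"name": "jog_arm", "arguments": {"motion": [[44, [0, 0, 0.1], 0], [44, [0, 0, 0.07], 0], [44, [0, 0, 0.04], 0], [44, [0, 0, 0.02], 0], [44, [0, 0, 0], 0], [44, [0, 0, 0], 0]]}}

```text
clock: 27.3
eef_pos: [0.5447, 0.2979, 0.0761]
tcp_rot: [-3.142, -0.0, 3.141]
wrist_force: [-2.1, -0.4, 4.2]
finger_gap: 0.0483
finger_force: 26.6
```

Request:
{"name": "jog_arm", "arguments": {"motion": [[70, [0, 0, 0], 0], [70, [0, 0, 0], 0], [70, [0, 0, 0], 0], [70, [0, 0, -0.3], 0], [70, [0, 0, -0.7], 0], [80, [0, 0, -0.8], 0], [80, [0, 0, -0.8], 0], [80, [0, 0, -0.6], 0], [80, [0.02, -0.9, 0], 0], [80, [0.02, -0.9, 0], 0], [80, [0.02, -0.9, 0], 0], [80, [0.02, -0.9, 0], 0], [80, [0.02, -0.9, 0], 0], [80, [0.02, -0.9, 0], 0], [80, [0.02, -0.9, 0], 0], [80, [0.02, -0.9, 0], 0], [80, [0.02, -0.9, 0], 0], [80, [0.02, -0.9, 0], 0], [80, [0, 0, 0], 0], [80, [0, 0, 0], 0]]}}

```text
clock: 29.8
eef_pos: [0.5348, -0.1515, 0.2364]
tcp_rot: [3.141, 0.001, 3.141]
wrist_force: [-0.3, 0.3, 0.3]
finger_gap: 0.0801
finger_force: 0.0
```

```bash
cat > c.py <<'E'
from h import *
b=(.40,.68,.14,.42)
for n in("top","scene"):
    c=cam(n)
    for z,lab in((.085,"berries"),):
        i2=rectify(c,z,*b,2000);h=cv2.cvtColor(i2,cv2.COLOR_RGB2HSV);m=cv2.inRange(h,(0,150,60),(4,255,255))|cv2.inRange(h,(172,150,60),(180,255,255))
        (u,v),r=cv2.minEnclosingCircle(np.argwhere(m)[:,::-1].astype(np.float32));print(n,b[1]-v/2000,b[3]-u/2000,r/2)
    cv2.imwrite(f"pics/cp_{n}.png",rectify(c,.084 if n=="top" else .044,*b,2000)[:,:,::-1])
E
python3 c.py; python3 look.py orange,.5415,-.34,.135 green,.448,-.347,.135 yellow,.534,-.246,.135
```

```text
top 0.5440820465087891 0.2970309600830078 21.291227340698242
scene 0.5444971313476563 0.2993295745849609 24.00654411315918
orange None [ 0.5417 -0.3407  0.034   0.0345]
green None [ 0.4471 -0.3476  0.033   0.0335]
yellow None [ 0.5331 -0.2458  0.034   0.0345]
```

View pics/cp_top.png

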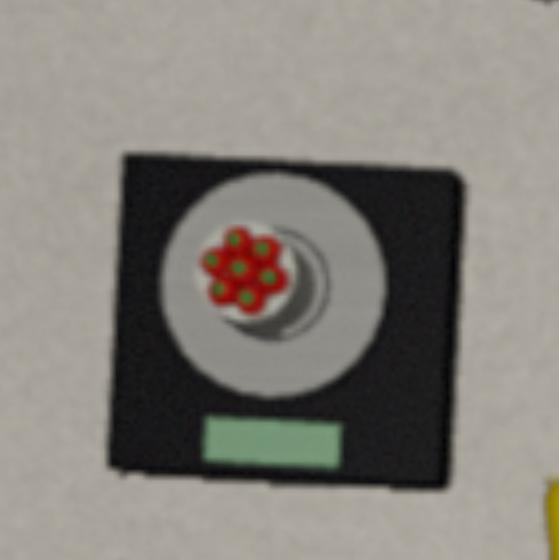

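The cup stands upright on the pan. The rim centre at rim height agrees with the pan centre within about 1 mm; the apparent offset from the ring is parallax. Now the yellow jar goes back.

Request:
{"name": "jog_arm", "arguments": {"motion": [[74, [0.02, -0.6, 0], 0], [74, [0, -0.7, 0], 0], [74, [0, -0.58, 0], 0], [74, [0, 0, 0], 0], [74, [0, 0, 0.8], 0], [74, [0, 0, 0.8], 0], [74, [0, 0, 0.5], 0], [74, [0, 0, 0.34], 0], [74, [0, 0, 0], 0], [50, [0, 0, 0], 0], [50, [0, 0, 0], 0], [50, [0, 0, 0], 0], [50, [0, 0, 0], 0], [50, [0, 0, 0], 0]], "newtons": 35}}

```text
clock: 31.75
eef_pos: [0.5345, -0.2461, 0.115]
tcp_rot: [-3.141, 0.002, 3.141]
wrist_force: [0.3, 2.4, 6.3]
finger_gap: 0.0552
finger_force: 37.7
```

Request:
{"name": "jog_arm", "arguments": {"motion": [[50, [0, 0, -0.3], 0], [50, [0, 0, -0.7], 0], [50, [0, 0, -0.7], 0], [50, [-0.02, 0.4, 0], 0], [50, [-0.03, 0.75, 0], 0], [50, [-0.03, 0.8, 0], 0], [50, [-0.03, 0.8, 0], 0], [50, [-0.03, 0.8, 0], 0], [50, [-0.03, 0.8, 0], 0], [50, [-0.03, 0.75, 0], 0], [50, [-0.03, 0.5, 0], 0], [50, [0, 0.29, 0], 0], [50, [0, 0, 0], 0], [50, [0, 0, 0.5], 0], [50, [0, 0, 0.6], 0], [50, [0, 0, 0.25], 0], [50, [0, 0, 0], 0], [50, [0, 0, 0], 0]]}}

```text
clock: 34.0
eef_pos: [0.546, 0.048, 0.1321]
tcp_rot: [-3.142, 0.002, 3.14]
wrist_force: [0.8, -0.3, -2.5]
finger_gap: 0.0554
finger_force: 37.9
```

```bash
python3 - <<'E'
from h import *
c=cam("scene");u,v=proj(c,(.545,.048,.05)).astype(int);q=c["pixels"][v-70:v+50,u-80:u+80]
cv2.imwrite("pics/yel.png",cv2.resize(q[:,:,::-1],None,fx=4,fy=4,interpolation=cv2.INTER_CUBIC))
E
```

```text
(no output)
```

View pics/yel.png

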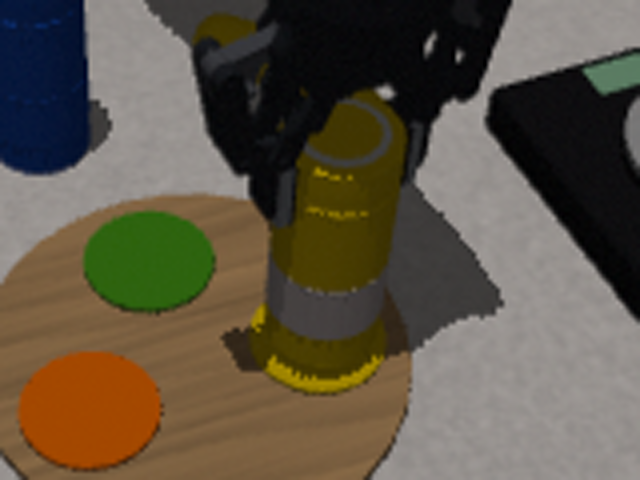

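The yellow jar hangs upright just above its yellow coaster (320,370), centred to within a millimetre or two. Next I lower it.

Request:
{"name": "jog_arm", "arguments": {"motion": [[50, [0, 0.01, 0.1], 0], [50, [0, 0, 0.06], 0], [50, [0, 0, 0.04], 0], [50, [0, 0, 0.02], 0], [50, [0, 0, 0], 0], [50, [0, 0, 0], 0]]}}

```text
clock: 34.8
eef_pos: [0.5453, 0.049, 0.121]
tcp_rot: [3.141, 0.0, 3.141]
wrist_force: [-1.6, 0.1, 5.7]
finger_gap: 0.0553
finger_force: 38.4
```

Request:
{"name": "jog_arm", "arguments": {"motion": [[72, [0, 0, 0], 0], [72, [0, 0, 0], 0], [72, [0, 0, 0], 0], [72, [0, 0, -0.4], 0], [72, [0, 0, -0.8], 0], [76, [0, 0, -0.8], 0], [76, [0, 0, -0.3], 0], [76, [0.22, -0.87, 0], 0], [76, [0.22, -0.88, 0], 0], [76, [0.22, -0.88, 0], 0], [76, [0.22, -0.88, 0], 0], [76, [0.22, -0.88, 0], 0], [76, [0.22, -0.88, 0], 0], [76, [0.21, -0.88, 0], 0], [76, [0.21, -0.88, 0], 0], [76, [0.22, -0.88, 0], 0], [76, [0, 0, 0], 0], [76, [0, 0, 0], 0]]}}

```text
clock: 37.05
eef_pos: [0.4467, -0.3456, 0.2344]
tcp_rot: [3.14, -0.001, 3.141]
wrist_force: [0.2, 0.5, 0.2]
finger_gap: 0.076
finger_force: 0.0
```

```bash
python3 look.py yellow,.545,.0485,.141
```

```text
yellow [0.5442 0.0493 0.033  0.032 ] [0.5438 0.0502 0.034  0.034 ]
```

Request:
{"name": "jog_arm", "arguments": {"motion": [[76, [-0.02, -0.03, 0.6], 0], [76, [0, 0, 0.8], 0], [76, [0, 0, 0.6], 0], [76, [0, 0, 0.38], 0], [76, [0, 0, 0], 0], [50, [0, 0, 0], 0], [50, [0, 0, 0], 0], [50, [0, 0, 0], 0], [50, [0, 0, 0], 0], [50, [0, 0, 0], 0]]}}

```text
clock: 38.4
eef_pos: [0.4488, -0.3479, 0.1174]
tcp_rot: [-3.141, 0.002, 3.141]
wrist_force: [0.4, 2.6, 6.2]
finger_gap: 0.055
finger_force: 37.7
```

Request:
{"name": "jog_arm", "arguments": {"motion": [[50, [0, 0, -0.3], 0], [50, [0, 0, -0.7], 0], [50, [0, 0, -0.7], 0], [50, [-0.02, 0.4, 0], 0], [50, [-0.03, 0.8, 0], 0], [50, [-0.03, 0.9, 0], 0], [50, [-0.03, 0.9, 0], 0], [50, [-0.03, 0.9, 0], 0], [50, [-0.03, 0.9, 0], 0], [50, [-0.03, 0.9, 0], 0], [50, [-0.03, 0.75, 0], 0], [50, [-0.03, 0.4, 0], 0], [50, [0, 0, 0], 0], [50, [0, 0, 0.5], 0], [50, [0, 0, 0.6], 0], [50, [0, 0, 0.25], 0], [50, [0, 0, 0], 0], [50, [0, 0, 0], 0]]}}

```text
clock: 40.65
eef_pos: [0.4617, -0.0059, 0.1344]
tcp_rot: [-3.142, 0.001, 3.14]
wrist_force: [0.4, 1.0, -2.5]
finger_gap: 0.0549
finger_force: 38.1
```

Request:
{"name": "jog_arm", "arguments": {"motion": [[50, [0, 0.01, 0.1], 0], [50, [0, 0, 0.06], 0], [50, [0, 0, 0.04], 0], [50, [0, 0, 0.02], 0], [50, [0, 0, 0], 0], [50, [0, 0, 0], 0]]}}

```text
clock: 41.4
eef_pos: [0.4614, -0.0049, 0.1234]
tcp_rot: [3.141, 0.001, 3.141]
wrist_force: [-1.2, 0.3, 5.2]
finger_gap: 0.0552
finger_force: 38.5
```

Request:
{"name": "jog_arm", "arguments": {"motion": [[72, [0, 0, 0], 0], [72, [0, 0, 0], 0], [72, [0, 0, 0], 0], [72, [0, 0, -0.4], 0], [72, [0, 0, -0.8], 0], [76, [0, 0, -0.8], 0], [76, [0, 0, -0.3], 0], [76, [-0.2, -0.83, 0], 0], [76, [-0.2, -0.83, 0], 0], [76, [-0.2, -0.83, 0], 0], [76, [-0.2, -0.83, 0], 0], [76, [-0.2, -0.84, 0], 0], [76, [-0.2, -0.84, 0], 0], [76, [-0.2, -0.84, 0], 0], [76, [-0.2, -0.84, 0], 0], [76, [0, 0, 0], 0], [76, [0, 0, 0], 0]]}}

```text
clock: 43.52
eef_pos: [0.5407, -0.3381, 0.2372]
tcp_rot: [3.14, -0.001, 3.141]
wrist_force: [-0.3, -0.0, 0.2]
finger_gap: 0.076
finger_force: 0.0
```

```bash
python3 look.py yellow,.545,.0485,.141 green,.461,-.005,.141
```

```text
yellow [0.5442 0.0494 0.0325 0.032 ] [0.5438 0.0502 0.034  0.034 ]
green [ 0.4601 -0.0041  0.0305  0.0305] [ 0.4592 -0.0037  0.033   0.0325]
```

Request:
{"name": "jog_arm", "arguments": {"motion": [[76, [-0.02, -0.03, 0.6], 0], [76, [0, 0, 0.8], 0], [76, [0, 0, 0.6], 0], [76, [0, 0, 0.4], 0], [76, [0, 0, 0], 0], [50, [0, 0, 0], 0], [50, [0, 0, 0], 0], [50, [0, 0, 0], 0], [50, [0, 0, 0], 0], [50, [0, 0, 0], 0]]}}

```text
clock: 44.88
eef_pos: [0.5429, -0.3405, 0.1192]
tcp_rot: [-3.141, 0.002, 3.141]
wrist_force: [0.3, 1.9, 6.7]
finger_gap: 0.0553
finger_force: 38.2
```

Request:
{"name": "jog_arm", "arguments": {"motion": [[50, [0, 0, -0.3], 0], [50, [0, 0, -0.7], 0], [50, [0, 0, -0.7], 0], [50, [0.01, 0.4, 0], 0], [50, [0.02, 0.7, 0], 0], [50, [0.02, 0.8, 0], 0], [50, [0.02, 0.8, 0], 0], [50, [0.02, 0.8, 0], 0], [50, [0.02, 0.8, 0], 0], [50, [0.01, 0.7, 0], 0], [50, [0, 0.38, 0], 0], [50, [0, 0, 0], 0], [50, [0, 0, 0.5], 0], [50, [0, 0, 0.6], 0], [50, [0, 0, 0.25], 0], [50, [0, 0, 0], 0], [50, [0, 0, 0], 0]]}}

```text
clock: 47.0
eef_pos: [0.5369, -0.0723, 0.1361]
tcp_rot: [-3.141, 0.002, 3.14]
wrist_force: [0.8, 0.3, -3.2]
finger_gap: 0.0555
finger_force: 38.2
```

Request:
{"name": "jog_arm", "arguments": {"motion": [[50, [0, 0, 0.1], 0], [50, [0, 0, 0.06], 0], [50, [0, 0, 0.04], 0], [50, [0, 0, 0.02], 0], [50, [0, 0, 0], 0], [50, [0, 0, 0], 0]]}}

```text
clock: 47.75
eef_pos: [0.5363, -0.0715, 0.1252]
tcp_rot: [3.141, 0.001, 3.141]
wrist_force: [-2.0, 0.7, 6.4]
finger_gap: 0.0555
finger_force: 39.2
```

Request:
{"name": "jog_arm", "arguments": {"motion": [[72, [0, 0, 0], 0], [72, [0, 0, 0], 0], [72, [0, 0, 0], 0], [72, [0, 0, -0.4], 0], [72, [0, 0, -0.8], 0], [76, [0, 0, -0.8], 0], [76, [0, 0, -0.3], 0], [76, [0, -0.8, 0], 0], [76, [0, -0.8, 0], 0], [76, [0, -0.8, 0], 0], [76, [0, -0.8, 0], 0], [76, [0, -0.8, 0], 0], [76, [0, 0, 0], 0], [76, [0, 0, 0], 0]]}}

```text
clock: 49.5
eef_pos: [0.5357, -0.2706, 0.2384]
tcp_rot: [3.14, -0.001, 3.141]
wrist_force: [0.1, 0.5, 0.0]
finger_gap: 0.0759
finger_force: 0.0
```

```bash
python3 look.py yellow,.545,.0485,.141 green,.461,-.005,.141 orange,.5355,-.071,.141 blue,.347,-.021,.13; python3 c.py; python3 -c "
from h import *
cv2.imwrite('pics/end.png',cam('scene')['pixels'][:,:,::-1])"
```

```text
yellow [0.5442 0.0494 0.0325 0.032 ] [0.5438 0.0502 0.034  0.034 ]
green [ 0.4601 -0.0041  0.0305  0.0305] [ 0.4592 -0.0037  0.033   0.0325]
orange [ 0.5349 -0.0717  0.0325  0.032 ] [ 0.5348 -0.0711  0.034   0.034 ]
blue [ 0.3473 -0.0208  0.031   0.031 ] [ 0.3462 -0.0206  0.0335  0.0335]
top 0.5440259704589845 0.2970227279663086 21.260366439819336
scene 0.544206527709961 0.29925 24.13501739501953
```

View pics/end.png

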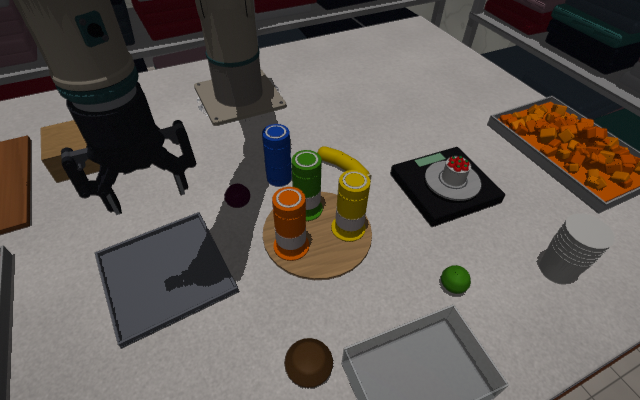

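All three jars are back on their coasters at (290,245), (306,205) and (350,228). The cup stands on the pan at (456,175), and the gripper is clear.

```bash
python3 -c "
from station import ticket
print(ticket.finish_job())"
```

```text
the job is handed in; nothing more can be done
None
```

The job is handed in: the strawberry cup stands upright in the middle of the scale's pan, and each jar is back upright on its own-colour coaster, measured within about 2 mm of where it started.

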